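# Free the specimen cabinet's spring latch through its release hole

### The job

The glazed door of the specimen cabinet is held shut by a spring latch. Take the square-gripped wooden dowel from the drilled block, feel it into the small hole of the brass plate on the cabinet top and press the latch bolt down gently until the door springs ajar; then stand the dowel back in a hole of the block. Leave the vial, mortar, canister and tin where they are.

Things in the scene. Friction and masses are not known exactly. Their poses are not given: they have to be found in the camera images.
- cabinet: wooden specimen cabinet, fixed, 180 (own x) x 240 (own y) x 200 mm high; origin at the centre of its underside; glazed door on its own -x side, hinged at own +y. On its top, at the corner of the door's free edge (own -x, -y), lies a brass plate 54 mm square, 4 mm thick, with the round release hole (14 mm diameter) in the plate's middle; below the plate the way is 28 mm square.
- release_point (a point): nominal centre of the release hole at the plate's upper surface, 205 mm above the desk (cabinet's own x, y = -50, -85 mm). The plate is hand-adjusted: the real hole centre lies up to 5 mm off this point in the cabinet's own x and up to 5 mm in its own y, so it has to be felt for or seen. The plate must not be pressed with more than 30 N.
- cap_point (a point): nominal top of the latch bolt's flat brass end cap (26 mm across), at rest 25 mm straight below release_point, moving with the bolt; a set screw puts the real top up to 12 mm higher or lower. It sinks against a spring: 3 N to start, +1.2 N per mm; the latch lets go at about 8 mm (12.5 to 13.5 N); hard stop at 11 mm (16 N). The bolt must not be pressed with more than 20 N.
- door (a joint): angle of the glazed door (rad): about 0.02 latched shut, 0.6 fully sprung ajar (a light spring in the hinge opens it in about a second once the bolt is clear; it swings to the cabinet's own -x and reaches up to 250 mm from the cabinet's centre; top of the door 194 mm above the desk)
- block: dark hardwood block, fixed to the desk, 50 (own x) x 150 (own y) x 40 mm high; origin at the centre of its underside. Three round holes 12.5 mm in diameter, 28 mm deep (floor 12 mm above the desk) at own y = -45, 0, +45 mm, own x = 0. The dowel stands in one end hole, the vial in the other, the middle one is empty.
- dowel_mid (a point): centre of the pale wooden dowel, 130 mm long, about 30 g: a plain round rod 10 mm in diameter, 94 mm long, under a square grip 16 x 16 mm wide and 36 mm high (its upper end). It stands upright in the block (rod sunk 28 mm, top of the grip 142 mm above the desk); own z runs along it, up; own x and y are square to the grip's flat sides, its yaw varies
- dowel_tip (a point): centre of the dowel's flat lower (round) end, 65 mm below its centre, 112 mm below the middle of its square grip
- vial_mid (a point): centre of a corked glass vial, 10 mm in diameter, 54 mm long, standing in the other end hole of the block (top 66 mm above the desk); bystander
- mortar_mid (a point): centre of a grey stone mortar, 80 mm across, 55 mm high; bystander
- canister_mid (a point): centre of a chrome cylindrical canister, 64 mm across, 80 mm high; bystander
- tin_mid (a point): centre of a red enamel tin, 63 x 55 x 57 mm high; bystander
There are look-alikes about, which are no part of the job. Of the things like the part that bears dowel_mid, leave any that is blue or turquoise; of the rest the smaller one is meant.

How it is judged:
By the outcome, as a careful person would: the job done as asked, in the order asked, and still so for the second after the job is handed in, with the robot touching nothing.
It also fails if it takes over 64 s, if anything falls off the work surface, if the arm or the gripper's body presses on something with over 40 N, if the wrist force passes 120 N, or if a joint passes its speed limit or range.

### The arm

A 7-joint arm with a two-finger parallel gripper is mounted at the origin on the work surface. World frame = base frame: x ahead of the robot, y to its left, z up, the work surface at z = 0. Lengths are in m, angles in rad, forces in N, time in s.
With the tool pointing down it reaches from about 0.425 to 0.8 m from the base axis. Payload 8.3 kg.
Tool frame: the origin (TCP) lies between the finger pads; the fingertips stand 8 mm ahead of it and the grasp point (between the pads) lies 11 mm behind it (nose_length is the distance from the TCP to the fingertips, in m); z points along the fingers, y is the line along which they close (so a half turn about z gives the same grasp; the last joint's range is limited). The gripper opens to 85 mm and grips with 20 to 120 N. Pads are 22 mm wide; open, the fingers measure 114 mm over their backs; the gripper's body (76 mm by 85 mm) begins 54 mm behind the grasp point. The pads swing forward as they close: fully open they stand 13 mm farther back than shut.
Start: joints at [1.054, 0.383, 0.016, 1.37, -0.006, 1.388, -0.046], TCP at [0.274, -0.562, 0.239] pointing down, gripper open.
Joint ranges: [-2.95, 2.95], [-0.25, 2.06], [-1.52, 1.56], [0.18, 2.33], [-1.44, 4.58], [0.02, 2.06], [-3.01, 3.01]. Speed limits (rad/s): [2.39, 2.39, 3.01, 3.01, 3.14, 3.14, 3.14].

### API

Orientations are given as a unit quaternion [x, y, z, w].
In Python, from workcell import sense, read_camera, camera_params, job_done, recognise, nose_length gives the robot as it stands.
- The arm moves only by the tool play_rows, never from a script. Its argument "deltas" is a list of rows, each a list of 3 entries, a list of its own where there are three numbers: the shift along the tool's x, y, z in m, then the turn, a rotation vector about the tool's x, y, z in degrees, then the finger opening in m, from 0 to 0.0854. In form: [[[tx, ty, tz], [rx, ry, rz], grip], ...]. A call has 1 to 5 rows; each row is the pose to reach, as a shift and turn from the pose commanded when the call began, along the tool's axes at that moment; what a row does not reach only later rows make up. A row lasts 1/8 s, in which the tool goes at most 62.5 mm and 10.7 degrees, less where a joint would pass 70% of its speed; a pose out of reach is approached as far as the arm can. A call with a gripper value outside its range is refused whole. The fingers move at their own pace and stop on an object; the grip force is fixed at half the most. Time passes only in rows, so rows that repeat a pose let the fingers close. It gives the time, the measured TCP pose, the force, the opening and the grip force at its end, in the units of the state.
- sense(): the state, without advancing time (a new reading comes with each control period).
- read_camera(name): name is "scene" or "side" or "wrist"; returns the picture (420x560x3 uint8, blue, green, red); there is no depth.
- camera_params(name): a dict with "intrinsics" (3x3 intrinsics, pixels), "k1" (the pictures are not rectified: a ray, as slopes to the right and down, at radius r is drawn at 1 + k1 r^2 times it, then the intrinsics apply), "R" (3x3) and "t" (3): a world point X has camera coordinates R X + t; the wrist camera has in their place "mount" (4x4, takes a point from camera to tool coordinates, whose origin is the TCP and whose axes are the flange's). Camera axes: x right, y down, z forward; pixel columns grow to the right and rows downward; lengths in m; the calibration is good to about 2 mm. A picture is of the moment at which its call begins: read the wrist's pose just before it. camera_params takes no time and is no camera call.
- job_done(): hands the job in; it is judged then, once.
Trained networks look in the newest picture that a camera, given by its name, has taken for a name from the list of things; names that differ only in an ending like _2 or _b are one class to them, and where a whole thing is asked for, a point or a joint stands for the part that bears it (a point fixed in the world has none). Each returns a list of dicts, best first, with "score" (0 to 1); they miss things now and then, are a little off and sometimes report something else, mostly with a low value. They report only what shows in the picture. A call takes as long as a camera call. They do not tell look-alikes from the thing itself.
- recognise(label, camera): "xyz" ([x, y, z] in m, in world coordinates, good to about 4 mm: the middle of the surface that is visible of it).
The state is a dict: "t": time; "q": joint angles; "joint_vel": joint speeds; "joint_torque": joint torques, N m; "position": TCP position; "tool_rot": TCP orientation; "force": force on the tool from outside, world axes, zero at the start; "moment": the same for the moment, N m; "gripper_width": finger opening in m; "grasp_force": force on a finger pad.
Only numpy, scipy, OpenCV 4.12 (cv2) and the standard library are available. Lean on these libraries where they do the work, as an engineer would, in place of code of your own. Each camera call takes 0.05 s, during which the arm holds its last target. There are 200 camera calls.

## Working session

There is one attempt and no reset: what is moved stays moved. The work goes in short steps, Python scripts to look and compute and a tool call to move; the robot and the scene stay as the last step left them, time stands still between calls to the robot, and variables do not carry over. Pictures are saved under pics/ and viewed, at most 10 in all, crops included, and the job is handed in when it is done.

Besides the shell and the picture viewer there is one more tool, called after "Emit:" by a JSON object that holds its "api" and its "payload", one argument or row to a line. play_rows: Moves the arm, as the interface text tells. Its arguments: {"type":"object","properties":{"deltas":{"type":"array","items":{"type":"array"}}},"required":["deltas"]}

```bash
mkdir -p pics; cat > h.py <<'E'
import numpy as np, cv2
from workcell import *
from scipy.spatial.transform import Rotation as Ro
def cam(name):
    p=camera_params(name); K=np.array(p["intrinsics"]); k1=p["k1"]
    if "R" in p: return K,k1,np.array(p["R"]),np.array(p["t"])
    s=sense(); M=np.array(p["mount"]); T=np.eye(4); T[:3,:3]=Ro.from_quat(s["tool_rot"]).as_matrix(); T[:3,3]=s["position"]
    W=np.linalg.inv(T@M); return K,k1,W[:3,:3],W[:3,3]
def proj(c,X):
    K,k1,R,t=c; X=np.atleast_2d(X)@R.T+t; s=X[:,:2]/X[:,2:]; s=s*(1+k1*(s**2).sum(1,keepdims=True))
    return s*[K[0,0],K[1,1]]+K[:2,2]
def at_z(c,uv,z):
    K,k1,R,t=c; d=(np.array(uv,float)-K[:2,2])/[K[0,0],K[1,1]]; s=d.copy()
    for _ in range(20): s=d/(1+k1*(s@s))
    r=R.T@np.append(s,1); o=-R.T@t; return o+r*(z-o[2])/r[2]
E
python3 - <<'E'
from h import *
s=sense(); print(s["t"],s["position"],s["tool_rot"],s["force"],nose_length() if callable(nose_length) else nose_length)
for n in("scene","side"):
    im=read_camera(n); cv2.imwrite(f"pics/{n}0.png",im)
    c=cam(n)
    for l in("dowel_mid","block","cabinet","vial_mid","mortar_mid","canister_mid","tin_mid","door"):
        for r in recognise(l,n)[:3]: print(n,l,round(r["score"],2),np.round(r["xyz"],3),proj(c,r["xyz"]).round())
E
```

```text
0.0 [ 0.273784   -0.56128571  0.23825292] [ 9.74359143e-01  2.24996101e-01 -2.48470325e-04 -9.76539925e-04] [-0.1363579  -0.71459326 -0.01132136] 0.008
scene dowel_mid 0.73 [ 0.529 -0.125  0.118] [[231. 185.]]
scene dowel_mid 0.61 [ 0.447 -0.135  0.124] [[249. 168.]]
scene dowel_mid 0.54 [ 0.635 -0.05   0.103] [[224. 224.]]
scene block 0.94 [ 0.549 -0.163  0.045] [[219. 202.]]
scene block 0.52 [ 0.523 -0.126  0.117] [[233. 185.]]
scene cabinet 0.57 [0.573 0.277 0.198] [[352. 252.]]
scene cabinet 0.3 [ 0.527 -0.126  0.118] [[231. 185.]]
scene vial_mid 0.22 [0.574 0.274 0.2  ] [[351. 251.]]
scene canister_mid 0.4 [0.607 0.302 0.117] [[348. 291.]]
scene tin_mid 0.97 [ 0.394 -0.046  0.05 ] [[284. 191.]]
scene door 0.85 [0.608 0.304 0.118] [[348. 291.]]
side dowel_mid 0.85 [ 0.438 -0.136  0.136] [[344. 187.]]
side dowel_mid 0.71 [ 0.633 -0.043  0.104] [[257. 209.]]
side dowel_mid 0.65 [ 0.526 -0.122  0.119] [[307. 191.]]
side block 0.74 [ 0.548 -0.156  0.046] [[300. 205.]]
side cabinet 0.65 [0.508 0.315 0.2  ] [[271. 306.]]
side vial_mid 0.4 [ 0.569 -0.209  0.056] [[296. 189.]]
side mortar_mid 0.96 [ 0.725 -0.158  0.041] [[236. 196.]]
side canister_mid 0.56 [ 0.745 -0.278  0.058] [[241. 165.]]
side tin_mid 0.85 [ 0.382 -0.035  0.049] [[359. 245.]]
side door 0.95 [0.589 0.335 0.155] [[222. 323.]]
```

```bash
python3 - <<'E'
import cv2,numpy as np
a=cv2.imread("pics/scene0.png");b=cv2.imread("pics/side0.png")
cv2.imwrite("pics/s1.png",cv2.resize(a[130:370,150:470],(800,600),interpolation=2))
cv2.imwrite("pics/s2.png",cv2.resize(b[120:390,110:470],(800,600),interpolation=2))
E
```

```text
(no output)
```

View pics/s1.png

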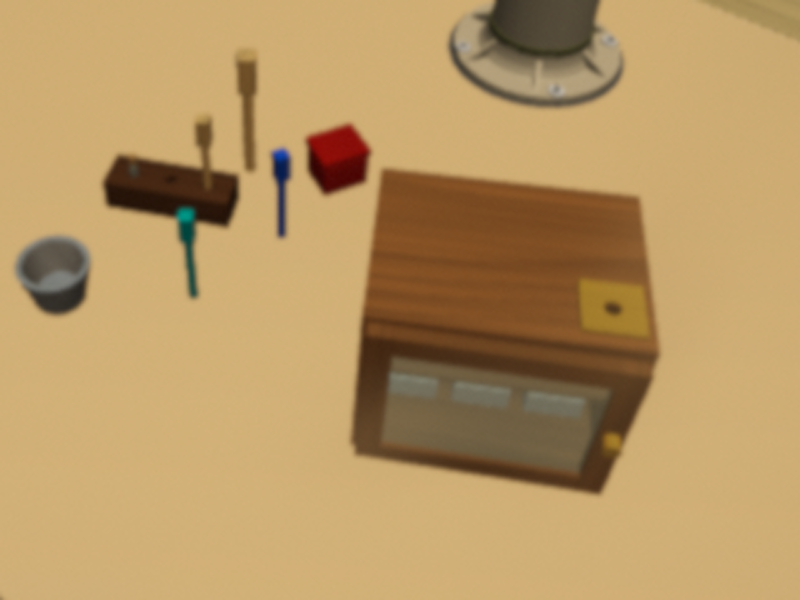

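View pics/s2.png

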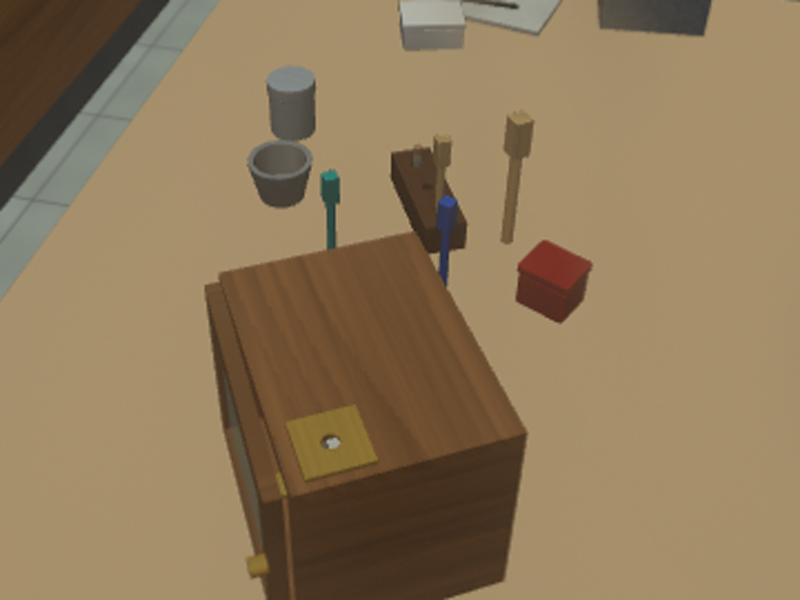

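The scene crop shows four dowels, given here in full-picture pixels.
- **Small pale one in the block:** (231,185).
- **Larger pale one, free-standing:** (249,168).
- **Teal:** (224,224).
- **Blue:** about (262,195).

The blue and teal ones are excluded. Of the two pale ones, the smaller stands in the block as described, so that is the one meant. The brass plate's hole is at scene (395,253) and side (259,319). I will confirm the dowel in a wrist crop from above.

```bash
cat >> h.py <<'E'
def go(p,yawx=None):
    "delta in tool axes to world TCP p; yawx = wanted world heading (deg) of tool y line (mod 180)"
    s=sense(); R=Ro.from_quat(s["tool_rot"]).as_matrix(); d=R.T@(np.array(p)-s["position"])
    rz=0
    if yawx is not None:
        h=np.degrees(np.arctan2(R[1,1],R[0,1])); rz=-((yawx-h+90)%180-90)   # tool z is down
    # tilt correction
    tilt=np.degrees(np.cross(R[:,2],[0,0,-1])); 
    print("t",round(s["t"],2),"d(mm)",(d*1e3).round(1),"rz",round(rz,1),"tilt",(R.T@tilt).round(2),"q7",round(s["q"][6],2))
E
python3 - <<'E'
from h import *
S=cam("scene");D=cam("side")
fs=lambda p:(150+p[0]/2.5,130+p[1]/2.5); fd=lambda p:(110+p[0]/(800/360),120+p[1]/(600/270))
for n,c,f,h,co in(("scene",S,fs,(613,307),[(381,170),(639,198),(657,352),(366,318)]),("side",D,fd,(331,441),[(220,272),(415,234),(525,433),(290,493)])):
    print(n,"hole",at_z(c,f(h),.205).round(4),"corners",[at_z(c,f(p),.2)[:2].round(3).tolist() for p in co])
print("plate side",[at_z(D,fd(p),.204)[:2].round(4).tolist() for p in[(287,421),(356,405),(376,461),(303,479)]])
print("plate scene",[at_z(S,fs(p),.204)[:2].round(4).tolist() for p in[(580,279),(644,286),(649,335),(582,328)]])
print("dowel top",at_z(S,fs((204,118)),.142).round(4),at_z(D,fd((443,138)),.142).round(4))
print("bigtop",at_z(S,fs((246,55)),.2).round(4),at_z(D,fd((519,118)),.2).round(4))
print(sense()["t"]); p=[.48,-.15,.30]; go(p); print(camera_params("wrist"))
E
```

```text
scene hole [0.5214 0.3472 0.205 ] corners [[0.512, 0.101], [0.385, 0.303], [0.535, 0.395], [0.661, 0.198]]
side hole [0.5198 0.3479 0.205 ] corners [[0.661, 0.193], [0.508, 0.104], [0.384, 0.303], [0.537, 0.394]]
plate side [[0.5562, 0.3372], [0.5106, 0.3104], [0.4843, 0.3566], [0.5304, 0.3837]]
plate scene [[0.5116, 0.3114], [0.4829, 0.3561], [0.5275, 0.3827], [0.5568, 0.3383]]
dowel top [ 0.5227 -0.1278  0.142 ] [ 0.5225 -0.128   0.142 ]
bigtop [ 0.465  -0.1167  0.2   ] [ 0.4407 -0.1015  0.2   ]
0.9
t 0.9 d(mm) [ 365.6 -279.7  -60.7] rz 0 tilt [-0. -0.  0.] q7 -0.05
{'intrinsics': array([[307.98937814,   0.        , 281.85514942],
       [  0.        , 307.98937814, 205.64325846],
       [  0.        ,   0.        ,   1.        ]]), 'k1': -0.017881509126181656, 'mount': array([[ 1.00170593e-03, -9.62317219e-01, -2.71927501e-01,
         6.90755766e-02],
       [ 9.99999498e-01,  9.53874713e-04,  3.08079781e-04,
        -9.64112585e-04],
       [-3.70857116e-05, -2.71927673e-01,  9.62317691e-01,
        -1.35198104e-01],
       [ 0.00000000e+00,  0.00000000e+00,  0.00000000e+00,
         1.00000000e+00]])}
```

```bash
python3 -c "
from h import *
go([.523,-.128,.27])"
```

```text
t 0.9 d(mm) [ 413.9 -280.7  -30.7] rz 0 tilt [-0. -0.  0.] q7 -0.05
```

Emit:
{"api": "play_rows", "payload": {
  "deltas": [
    [[0.05, -0.034, -0.015], [0, 0, 0], 0.05],
    [[0.1, -0.068, -0.03], [0, 0, 0], 0.05],
    [[0.15, -0.1, -0.03], [0, 0, 0], 0.05],
    [[0.2, -0.136, -0.03], [0, 0, 0], 0.05],
    [[0.25, -0.17, -0.03], [0, 0, 0], 0.05]
  ]
}}

```text
t: 1.52
position: [0.4249, -0.2974, 0.2697]
tool_rot: [0.974, 0.225, 0.0, 0.0]
force: [0.7, -0.3, 0.6]
gripper_width: 0.0498
grasp_force: 0.0
```

Emit:
{"api": "play_rows", "payload": {
  "deltas": [
    [[0.05, -0.034, 0], [0, 0, 0], 0.05],
    [[0.1, -0.068, 0], [0, 0, 0], 0.05],
    [[0.14, -0.095, 0], [0, 0, 0], 0.05],
    [[0.164, -0.111, 0], [0, 0, 0], 0.05],
    [[0.164, -0.111, 0], [0, 0, 0], 0.05]
  ]
}}

```text
t: 2.15
position: [0.5239, -0.1246, 0.2693]
tool_rot: [0.974, 0.227, 0.0, -0.0]
force: [-0.4, -0.6, -0.5]
gripper_width: 0.0501
grasp_force: 0.0
```

```bash
python3 - <<'E'
from h import *
go([.523,-.128,.27]); c=cam("wrist"); im=read_camera("wrist"); cv2.imwrite("pics/w1.png",cv2.resize(im,(800,600)))
print(proj(c,[[.5226,-.128,.142]]),proj(c,[[.5226,-.128,.142]])*800/560, sense()["force"])
for r in recognise("dowel_mid","wrist"): print(r["score"],r["xyz"],proj(c,r["xyz"]))
E
```

```text
t 2.15 d(mm) [-2.3  2.6 -0.7] rz 0 tilt [-0.05 -0.05  0.  ] q7 -0.99
[[285.76402982 203.08938179]] [[408.23432831 290.12768827]] [ 0.0773859   0.36507046 -0.09490862]
0.72 [0.4489, -0.1391, 0.1607] [[260.10733023 285.64353008]]
0.72 [0.6298, -0.055, 0.1266] [[264.40987273  47.53577012]]
0.63 [0.5055, -0.0414, 0.1307] [[191.09454604 174.99704676]]
0.62 [0.5285, -0.1291, 0.1441] [[289.94006402 198.4199655 ]]
```

View pics/w1.png

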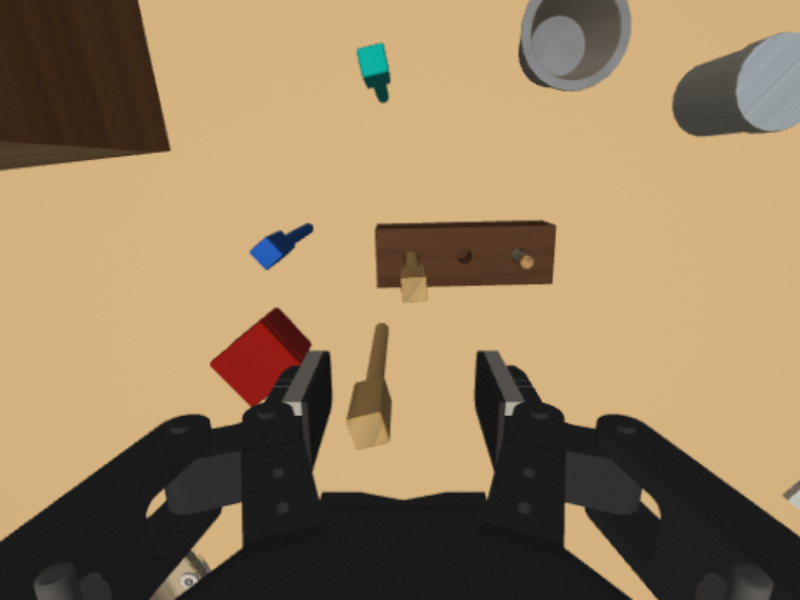

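The wrist view shows the small pale dowel in the block's left hole at (414,289). The big pale one stands free at (369,425), teal is at (374,62), blue at (268,250), and the vial at (525,260). I'll enlarge the small one to confirm it and read its yaw.

```bash
python3 - <<'E'
from h import *
im=read_camera("wrist"); cv2.imwrite("pics/w2.png",cv2.resize(im[160:235,240:340],(800,600),interpolation=cv2.INTER_CUBIC))
E
```

```text
(no output)
```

View pics/w2.png

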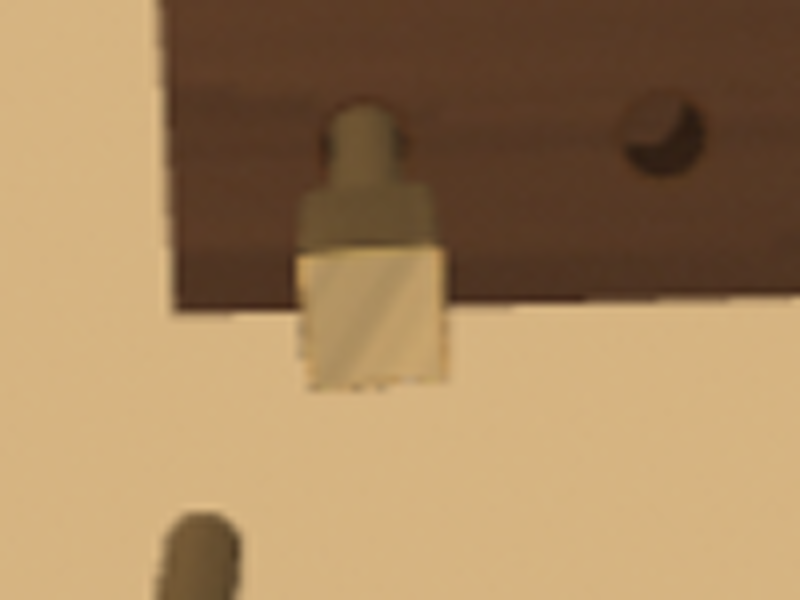

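```bash
python3 - <<'E'
from h import *
c=cam("wrist"); f=lambda p:(240+p[0]/8,160+p[1]/8)
P=np.array([at_z(c,f(p),.142)[:2] for p in[(297,257),(445,248),(449,382),(312,388)]])
print(P.round(4),P.mean(0).round(4)); 
for i in range(4): d=P[(i+1)%4]-P[i]; print(np.linalg.norm(d).round(4),(np.degrees(np.arctan2(d[1],d[0]))%90).round(1))
m=at_z(c,f((663,133)),.04)[:2]; print("midhole",m.round(4), "dowel hole from rod",at_z(c,f((363,140)),.04)[:2].round(4))
print("big base",at_z(c,f((203,515)),.0)[:2].round(4),at_z(cam("scene"),(150+251/2.5,130+168/2.5),0).round(4),"bigtop .19",at_z(c,(369*.7,425*.7),.19))
R=Ro.from_quat(sense()["tool_rot"]).as_matrix(); print("tool y heading",np.degrees(np.arctan2(R[1,1],R[0,1])))
E
```

```text
[[ 0.5267 -0.1213]
 [ 0.5347 -0.1354]
 [ 0.5213 -0.1427]
 [ 0.514  -0.1293]] [ 0.5242 -0.1322]
0.0162 29.5
0.0153 28.3
0.0152 28.6
0.015 32.1
midhole [ 0.5456 -0.1715] dowel hole from rod [ 0.5249 -0.1316]
big base [ 0.447  -0.1394] [ 0.4393 -0.1389 -0.    ] bigtop .19 [ 0.4535585  -0.14081689  0.19      ]
tool y heading -64.0841911086266
```

```bash
python3 -c "
from h import *
go([.5238,-.131,.113],-60.8)"
```

```text
t 2.3 d(mm) [  0.4   2.4 156.3] rz -3.3 tilt [ 0.02  0.03 -0.  ] q7 -0.99
```

Emit:
{"api": "play_rows", "payload": {
  "deltas": [
    [[0.0005, 0.0025, 0.04], [0, 0, -3.3], 0.05],
    [[0.0005, 0.0025, 0.08], [0, 0, -3.3], 0.05],
    [[0.0005, 0.0025, 0.12], [0, 0, -3.3], 0.05],
    [[0.0005, 0.0025, 0.145], [0, 0, -3.3], 0.05],
    [[0.0005, 0.0025, 0.157], [0, 0, -3.3], 0.05]
  ]
}}

```text
t: 2.92
position: [0.5232, -0.1312, 0.1109]
tool_rot: [0.968, 0.252, -0.001, -0.0]
force: [0.1, -0.2, -0.1]
gripper_width: 0.0501
grasp_force: 0.0
```

Emit:
{"api": "play_rows", "payload": {
  "deltas": [
    [[0, 0, 0], [0, 0, 0], 0.025],
    [[0, 0, 0], [0, 0, 0], 0.01],
    [[0, 0, 0], [0, 0, 0], 0.01],
    [[0, 0, 0], [0, 0, 0], 0.01]
  ]
}}

```text
t: 3.42
position: [0.5253, -0.1299, 0.1136]
tool_rot: [0.967, 0.253, 0.001, 0.001]
force: [0.2, 0.1, 6.2]
gripper_width: 0.0155
grasp_force: 59.4
```

```bash
python3 - <<'E'
from h import *
go([.5238,-.131,.113],-60.8); s=sense(); print(s["force"],s["gripper_width"],s["grasp_force"],s["position"])
E
```

```text
t 3.42 d(mm) [-1.9  0.2  0.6] rz 0.1 tilt [ 0.1 -0.1 -0. ] q7 -0.97
[0.23449646 0.06072185 6.1883263 ] 0.015474375309346512 59.407952427864075 [ 0.52532321 -0.12990907  0.11359209]
```

Emit:
{"api": "play_rows", "payload": {
  "deltas": [
    [[0, 0, -0.02], [0, 0, 0], 0.01],
    [[0, 0, -0.06], [0, 0, 0], 0.01],
    [[0, 0, -0.11], [0, 0, 0], 0.01],
    [[0, 0, -0.16], [0, 0, 0], 0.01],
    [[0, 0, -0.22], [0, 0, 0], 0.01]
  ]
}}

```text
t: 4.05
position: [0.5238, -0.1295, 0.3335]
tool_rot: [0.967, 0.253, -0.001, -0.0]
force: [2.3, 0.7, 0.2]
gripper_width: 0.0154
grasp_force: 59.1
```

```bash
python3 - <<'E'
from h import *
s=sense(); print(s["force"],s["gripper_width"],s["grasp_force"],s["position"],s["moment"])
go([.5206,.3476,.332],32)
go([.5206,.3476,.332],-60)
go([.5206,.3476,.332],-32)
c=cam("wrist"); im=read_camera("wrist"); cv2.imwrite("pics/w3.png",im); R=Ro.from_quat(s["tool_rot"]).as_matrix()
tip=s["position"]+R[:,2]*.1016; print("exp tip px",proj(c,tip))
cv2.imwrite("pics/w3c.png",cv2.resize(im[60:270,140:420],(800,600)))
E
```

```text
[2.31952752 0.6503414  0.16759074] 0.015404686240917589 59.126917719841 [ 0.52378832 -0.12945151  0.33351344] [-0.04961067 -0.01266486 -0.05383567]
t 4.05 d(mm) [ 230.8 -417.5    1.7] rz 87.3 tilt [-0.06  0.05 -0.  ] q7 -0.92
t 4.05 d(mm) [ 230.8 -417.5    1.7] rz -0.7 tilt [-0.06  0.05 -0.  ] q7 -0.92
t 4.05 d(mm) [ 230.8 -417.5    1.7] rz -28.7 tilt [-0.06  0.05 -0.  ] q7 -0.92
exp tip px [[282.94757804 208.30748516]]
```

View pics/w3c.png

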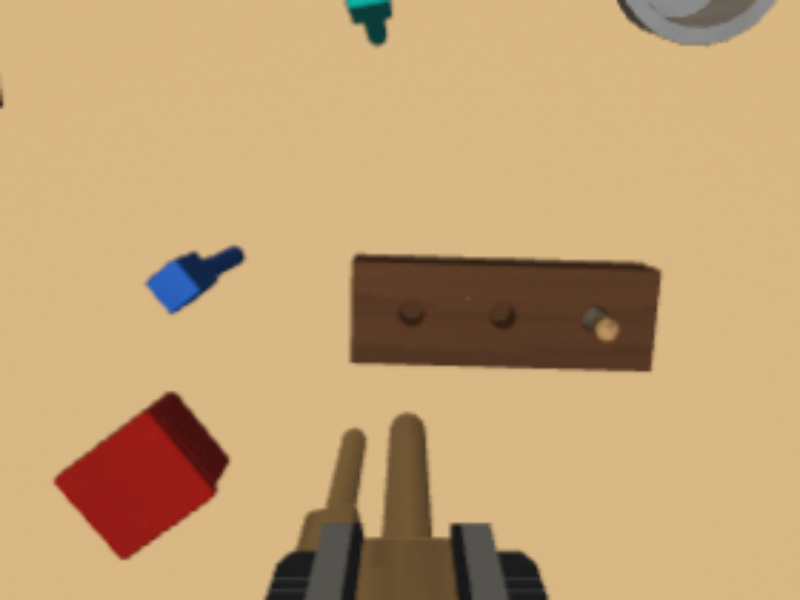

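Emit:
{"api": "play_rows", "payload": {
  "deltas": [
    [[0.029, -0.052, 0], [0, 0, 0], 0.01],
    [[0.058, -0.104, 0], [0, 0, 0], 0.01],
    [[0.087, -0.156, 0], [0, 0, 0], 0.01],
    [[0.115, -0.208, 0], [0, 0, 0], 0.01],
    [[0.144, -0.26, 0], [0, 0, 0], 0.01]
  ]
}}

```text
t: 4.72
position: [0.5224, 0.1693, 0.3324]
tool_rot: [0.968, 0.253, 0.0, 0.0]
force: [1.2, -0.8, -0.0]
gripper_width: 0.0153
grasp_force: 59.2
```

Emit:
{"api": "play_rows", "payload": {
  "deltas": [
    [[0.029, -0.052, 0], [0, 0, 0], 0.01],
    [[0.058, -0.104, 0], [0, 0, 0], 0.01],
    [[0.08, -0.14, 0], [0, 0, 0], 0.01],
    [[0.086, -0.156, 0], [0, 0, 0], 0.01],
    [[0.086, -0.156, 0], [0, 0, 0], 0.01]
  ]
}}

```text
t: 5.35
position: [0.5208, 0.3465, 0.332]
tool_rot: [0.967, 0.254, -0.0, -0.0]
force: [0.3, -0.5, -0.1]
gripper_width: 0.0152
grasp_force: 59.2
```

```bash
python3 - <<'E'
from h import *
s=sense(); print(s["force"],s["position"]); go([.5206,.3476,.32],-60)
c=cam("wrist"); im=read_camera("wrist"); R=Ro.from_quat(s["tool_rot"]).as_matrix()
tip=s["position"]+R[:,2]*.1016; print("exp tip px",proj(c,tip),"hole px",proj(c,[.5206,.3476,.205]))
cv2.imwrite("pics/w4c.png",cv2.resize(im[147:267,202:362],(800,600),interpolation=cv2.INTER_CUBIC))
E
```

```text
[ 0.27314326 -0.542019   -0.09865663] [0.52077846 0.34648505 0.33196494]
t 5.35 d(mm) [ 0.4 -1.1 12. ] rz -0.6 tilt [-0.02  0.04 -0.  ] q7 -1.85
exp tip px [[282.94686399 208.3098849 ]] hole px [[281.70380257 199.71228712]]
```

View pics/w4c.png

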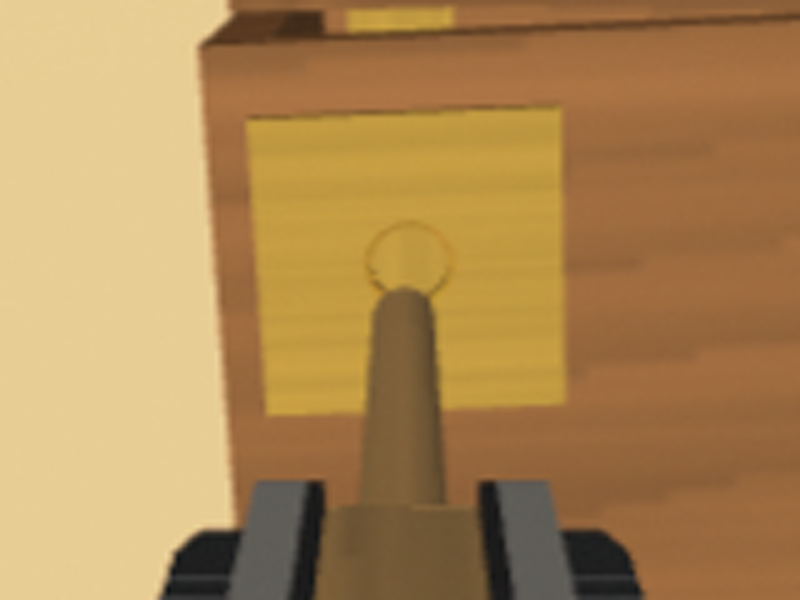

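```bash
python3 - <<'E'
from h import *
c=cam("wrist"); f=lambda u,v:(202+u/5,147+v/5); s=sense()
zt=s["position"][2]-.1016
T=at_z(c,f(404.5,317.5),zt); H=at_z(c,f(410,261),.205); R=Ro.from_quat(s["tool_rot"]).as_matrix()
print(T.round(4),H.round(4),"need tool",(R.T@(H-T)*1e3).round(1), "tip rel TCP tool",(R.T@(T-s["position"])*1e3).round(1))
E
```

```text
[0.52   0.344  0.2306] [0.5229 0.3444 0.205 ] need tool [ 2.7  1.  25.6] tip rel TCP tool [ -1.8  -0.  101.6]
```

The wrist crop shows the hole ringed at (410,261) and the rod end at about (405,318). I'll shift about 2.6 mm and come closer.

Emit:
{"api": "play_rows", "payload": {
  "deltas": [
    [[0.0026, 0.0008, 0.008], [0, 0, 0], 0.01],
    [[0.0026, 0.0008, 0.016], [0, 0, 0], 0.01],
    [[0.0026, 0.0008, 0.021], [0, 0, 0], 0.01],
    [[0.0026, 0.0008, 0.021], [0, 0, 0], 0.01]
  ]
}}

```text
t: 5.9
position: [0.5241, 0.3457, 0.3108]
tool_rot: [0.968, 0.253, -0.0, 0.0]
force: [-1.5, 0.9, 0.3]
gripper_width: 0.0151
grasp_force: 59.2
```

```bash
python3 - <<'E'
from h import *
s=sense(); print(s["force"],s["position"])
im=read_camera("wrist")
cv2.imwrite("pics/w5c.png",cv2.resize(im[162:252,222:342],(800,600),interpolation=cv2.INTER_CUBIC))
E
```

```text
[-1.51662847  0.86695837  0.34289546] [0.52406268 0.34565447 0.31079799]
```

View pics/w5c.png

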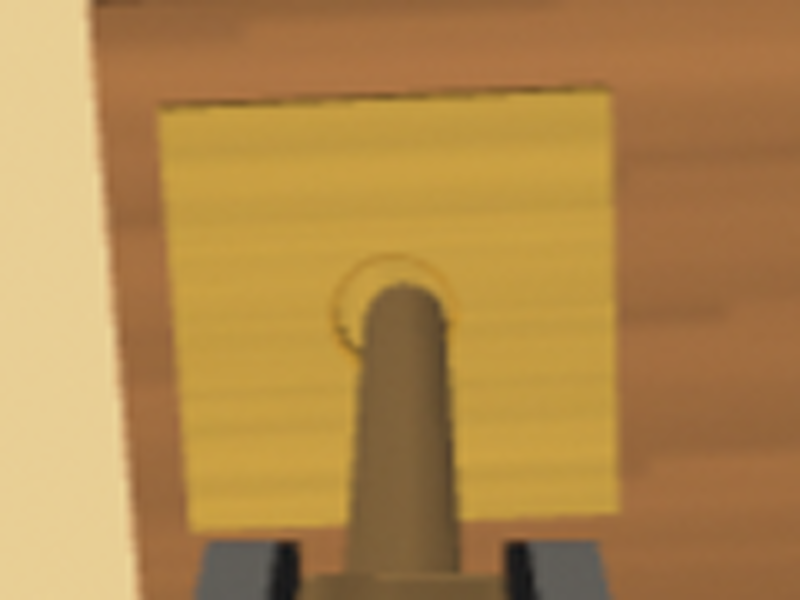

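```bash
python3 - <<'E'
from h import *
c=cam("wrist"); f=lambda u,v:(222+u/6.6667,162+v/6.6667); s=sense()
zt=s["position"][2]-.1016; print(zt,s["position"],s["force"])
T=at_z(c,f(405,322),zt); H=at_z(c,f(395.8,314.5),.205); R=Ro.from_quat(s["tool_rot"]).as_matrix()
print(T.round(4),H.round(4),"need tool",(R.T@(H-T)*1e3).round(1))
E
```

```text
0.2096648078021767 [0.52409186 0.34593623 0.31126481] [ 0.97105019  0.128874   -0.01106218]
[0.5226 0.3452 0.2097] [0.5216 0.346  0.205 ] need tool [-0.4 -1.1  4.7]
```

Emit:
{"api": "play_rows", "payload": {
  "deltas": [
    [[-0.0004, -0.0011, 0.001], [0, 0, 0], 0.01],
    [[-0.0004, -0.0011, 0.003], [0, 0, 0], 0.01],
    [[-0.0004, -0.0011, 0.0045], [0, 0, 0], 0.01],
    [[-0.0004, -0.0011, 0.0055], [0, 0, 0], 0.01],
    [[-0.0004, -0.0011, 0.006], [0, 0, 0], 0.01]
  ]
}}

```text
t: 6.58
position: [0.5232, 0.347, 0.3053]
tool_rot: [0.967, 0.253, 0.0, -0.0]
force: [0.2, 0.7, 0.5]
gripper_width: 0.0149
grasp_force: 59.2
```

Emit:
{"api": "play_rows", "payload": {
  "deltas": [
    [[0, 0, 0.0005], [0, 0, 0], 0.01],
    [[0, 0, 0.001], [0, 0, 0], 0.01],
    [[0, 0, 0.001], [0, 0, 0], 0.01]
  ]
}}

```text
t: 6.95
position: [0.5232, 0.347, 0.3044]
tool_rot: [0.967, 0.253, 0.0, -0.0]
force: [0.6, 0.2, -0.1]
gripper_width: 0.015
grasp_force: 59.2
```

Emit:
{"api": "play_rows", "payload": {
  "deltas": [
    [[0, 0, 0.0007], [0, 0, 0], 0.01],
    [[0, 0, 0.0014], [0, 0, 0], 0.01],
    [[0, 0, 0.002], [0, 0, 0], 0.01],
    [[0, 0, 0.002], [0, 0, 0], 0.01]
  ]
}}

```text
t: 7.45
position: [0.5232, 0.347, 0.3023]
tool_rot: [0.967, 0.253, -0.0, -0.0]
force: [1.2, 0.5, -0.7]
gripper_width: 0.0154
grasp_force: 59.2
```

Emit:
{"api": "play_rows", "payload": {
  "deltas": [
    [[0, 0, 0.0007], [0, 0, 0], 0.01],
    [[0, 0, 0.0014], [0, 0, 0], 0.01],
    [[0, 0, 0.002], [0, 0, 0], 0.01],
    [[0, 0, 0.002], [0, 0, 0], 0.01]
  ]
}}

```text
t: 7.95
position: [0.5232, 0.347, 0.3003]
tool_rot: [0.967, 0.253, -0.0, 0.0]
force: [-1.0, -0.3, -0.3]
gripper_width: 0.0151
grasp_force: 59.2
```

Emit:
{"api": "play_rows", "payload": {
  "deltas": [
    [[0, 0, 0.0015], [0, 0, 0], 0.01],
    [[0, 0, 0.003], [0, 0, 0], 0.01],
    [[0, 0, 0.0045], [0, 0, 0], 0.01],
    [[0, 0, 0.006], [0, 0, 0], 0.01],
    [[0, 0, 0.006], [0, 0, 0], 0.01]
  ]
}}

```text
t: 8.57
position: [0.5231, 0.3469, 0.2942]
tool_rot: [0.967, 0.253, -0.0, 0.0]
force: [-0.0, -0.2, -0.1]
gripper_width: 0.0155
grasp_force: 59.2
```

Emit:
{"api": "play_rows", "payload": {
  "deltas": [
    [[0, 0, 0.0015], [0, 0, 0], 0.01],
    [[0, 0, 0.003], [0, 0, 0], 0.01],
    [[0, 0, 0.0045], [0, 0, 0], 0.01],
    [[0, 0, 0.006], [0, 0, 0], 0.01],
    [[0, 0, 0.006], [0, 0, 0], 0.01]
  ]
}}

```text
t: 9.2
position: [0.5231, 0.347, 0.2882]
tool_rot: [0.967, 0.253, -0.0, -0.0]
force: [0.6, -0.2, 0.3]
gripper_width: 0.0153
grasp_force: 59.2
```

Emit:
{"api": "play_rows", "payload": {
  "deltas": [
    [[0, 0, 0.0012], [0, 0, 0], 0.01],
    [[0, 0, 0.0025], [0, 0, 0], 0.01],
    [[0, 0, 0.0037], [0, 0, 0], 0.01],
    [[0, 0, 0.005], [0, 0, 0], 0.01],
    [[0, 0, 0.005], [0, 0, 0], 0.01]
  ]
}}

```text
t: 9.82
position: [0.5232, 0.3469, 0.2832]
tool_rot: [0.967, 0.253, -0.0, 0.0]
force: [-0.9, 0.6, -0.5]
gripper_width: 0.0153
grasp_force: 59.2
```

Emit:
{"api": "play_rows", "payload": {
  "deltas": [
    [[0, 0, 0.0012], [0, 0, 0], 0.01],
    [[0, 0, 0.0025], [0, 0, 0], 0.01],
    [[0, 0, 0.0037], [0, 0, 0], 0.01],
    [[0, 0, 0.005], [0, 0, 0], 0.01],
    [[0, 0, 0.005], [0, 0, 0], 0.01]
  ]
}}

```text
t: 10.45
position: [0.5233, 0.347, 0.2787]
tool_rot: [0.967, 0.253, 0.0, -0.0]
force: [-0.9, -0.8, 4.0]
gripper_width: 0.0151
grasp_force: 59.5
```

Emit:
{"api": "play_rows", "payload": {
  "deltas": [
    [[0, 0, 0.0012], [0, 0, 0], 0.01],
    [[0, 0, 0.0025], [0, 0, 0], 0.01],
    [[0, 0, 0.0037], [0, 0, 0], 0.01],
    [[0, 0, 0.005], [0, 0, 0], 0.01],
    [[0, 0, 0.005], [0, 0, 0], 0.01]
  ]
}}

```text
t: 11.08
position: [0.5234, 0.3471, 0.2744]
tool_rot: [0.967, 0.253, 0.001, -0.0]
force: [-1.1, -0.9, 8.7]
gripper_width: 0.0153
grasp_force: 60.2
```

Emit:
{"api": "play_rows", "payload": {
  "deltas": [
    [[0, 0, 0.001], [0, 0, 0], 0.01],
    [[0, 0, 0.002], [0, 0, 0], 0.01],
    [[0, 0, 0.003], [0, 0, 0], 0.01],
    [[0, 0, 0.0035], [0, 0, 0], 0.01],
    [[0, 0, 0.0035], [0, 0, 0], 0.01]
  ]
}}

```text
t: 11.7
position: [0.5234, 0.3472, 0.2716]
tool_rot: [0.967, 0.253, 0.001, -0.0]
force: [-2.1, -2.5, 12.4]
gripper_width: 0.0153
grasp_force: 60.7
```

Emit:
{"api": "play_rows", "payload": {
  "deltas": [
    [[0, 0, 0.0005], [0, 0, 0], 0.01],
    [[0, 0, 0.001], [0, 0, 0], 0.01],
    [[0, 0, 0.0014], [0, 0, 0], 0.01],
    [[0, 0, 0.0014], [0, 0, 0], 0.01],
    [[0, 0, 0.0014], [0, 0, 0], 0.01]
  ]
}}

```text
t: 12.32
position: [0.5235, 0.3472, 0.2705]
tool_rot: [0.968, 0.253, 0.001, -0.0]
force: [-2.2, -2.4, 13.1]
gripper_width: 0.0155
grasp_force: 60.9
```

```bash
python3 - <<'E'
from h import *
a=cv2.imread("pics/side0.png"); b=read_camera("side"); cv2.imwrite("pics/side1.png",b)
d=cv2.absdiff(a,b).max(2)[240:,:230]; print((d>30).sum()); print([ (r["score"],r["xyz"]) for r in recognise("door","side")])
E
```

```text
5981
[]
```

```bash
python3 - <<'E'
from h import *
b=read_camera("side"); cv2.imwrite("pics/side2c.png",cv2.resize(b[180:420,60:380],(800,600)))
E
```

```text
(no output)
```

View pics/side2c.png

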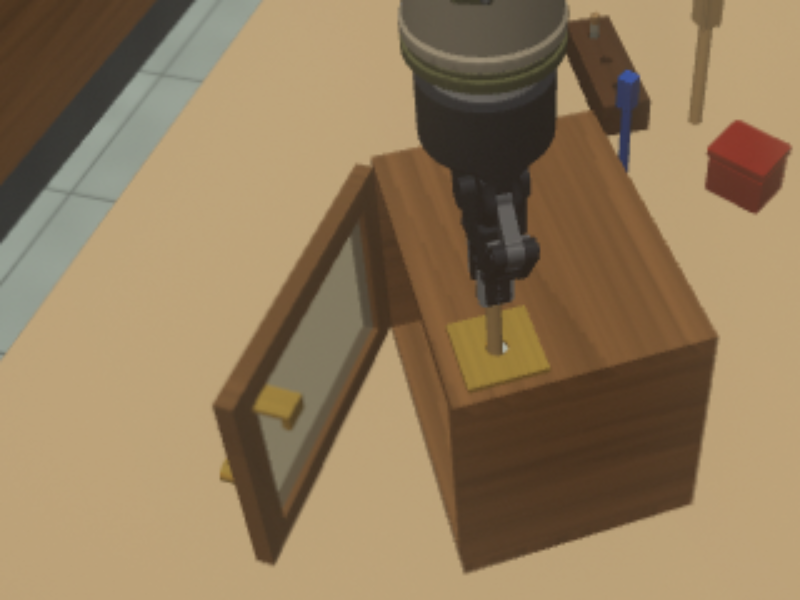

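The door has sprung ajar, so I'll withdraw the dowel straight up and carry it back.

Emit:
{"api": "play_rows", "payload": {
  "deltas": [
    [[0, 0, -0.005], [0, 0, 0], 0.01],
    [[0, 0, -0.02], [0, 0, 0], 0.01],
    [[0, 0, -0.04], [0, 0, 0], 0.01],
    [[0, 0, -0.06], [0, 0, 0], 0.01],
    [[0, 0, -0.066], [0, 0, 0], 0.01]
  ]
}}

```text
t: 13.1
position: [0.5234, 0.3474, 0.3355]
tool_rot: [0.967, 0.253, 0.001, -0.0]
force: [-0.7, 0.1, -0.6]
gripper_width: 0.0154
grasp_force: 59.3
```

```bash
python3 - <<'E'
from h import *
print(sense()["force"]); go([.5253,-.1299,.332],-60.8)
E
```

```text
[-0.69040697  0.13177082 -0.61508142]
t 13.1 d(mm) [-232.   417.1    3. ] rz 0.1 tilt [-0.02 -0.08 -0.  ] q7 -1.85
```

Emit:
{"api": "play_rows", "payload": {
  "deltas": [
    [[-0.029, 0.052, 0], [0, 0, 0], 0.01],
    [[-0.058, 0.104, 0], [0, 0, 0], 0.01],
    [[-0.087, 0.156, 0], [0, 0, 0], 0.01],
    [[-0.116, 0.208, 0], [0, 0, 0], 0.01],
    [[-0.145, 0.26, 0], [0, 0, 0], 0.01]
  ]
}}

```text
t: 13.72
position: [0.5235, 0.0472, 0.3337]
tool_rot: [0.968, 0.253, -0.0, -0.0]
force: [0.5, -0.6, 0.3]
gripper_width: 0.0154
grasp_force: 59.3
```

Emit:
{"api": "play_rows", "payload": {
  "deltas": [
    [[-0.029, 0.052, 0], [0, 0, 0], 0.01],
    [[-0.058, 0.104, 0], [0, 0, 0], 0.01],
    [[-0.08, 0.145, 0], [0, 0, 0], 0.01],
    [[-0.087, 0.157, 0], [0, 0, 0], 0.01],
    [[-0.087, 0.157, 0], [0, 0, 0], 0.01]
  ]
}}

```text
t: 14.35
position: [0.5247, -0.1307, 0.3337]
tool_rot: [0.968, 0.252, -0.0, -0.0]
force: [0.3, 0.6, 0.1]
gripper_width: 0.0154
grasp_force: 59.3
```

```bash
python3 - <<'E'
from h import *
print(sense()["force"]); go([.5253,-.1299,.1536],-60.8)
E
```

```text
[0.32890457 0.58136628 0.07026091]
t 14.35 d(mm) [  1.   -0.2 180.1] rz 0.0 tilt [-0.07  0.04  0.  ] q7 -0.93
```

Emit:
{"api": "play_rows", "payload": {
  "deltas": [
    [[0.001, 0, 0.045], [0, 0, 0], 0.01],
    [[0.001, 0, 0.09], [0, 0, 0], 0.01],
    [[0.001, 0, 0.135], [0, 0, 0], 0.01],
    [[0.001, 0, 0.17], [0, 0, 0], 0.01],
    [[0.001, 0, 0.177], [0, 0, 0], 0.01]
  ]
}}

```text
t: 14.98
position: [0.5245, -0.127, 0.1551]
tool_rot: [0.967, 0.255, -0.002, -0.002]
force: [-0.8, 0.9, 0.1]
gripper_width: 0.0154
grasp_force: 59.3
```

```bash
python3 - <<'E'
from h import *
im=read_camera("wrist"); im=read_camera("wrist")
print(sense()["force"]); go([.5253,-.1299,.1536],-60.8)
cv2.imwrite("pics/w6c.png",cv2.resize(im[162:252,222:342],(800,600),interpolation=cv2.INTER_CUBIC))
E
```

```text
[0.86566849 0.19342175 0.35777878]
t 15.07 d(mm) [-1.5  1.2  4. ] rz 0.2 tilt [-0.05 -0.   -0.  ] q7 -0.96
```

View pics/w6c.png

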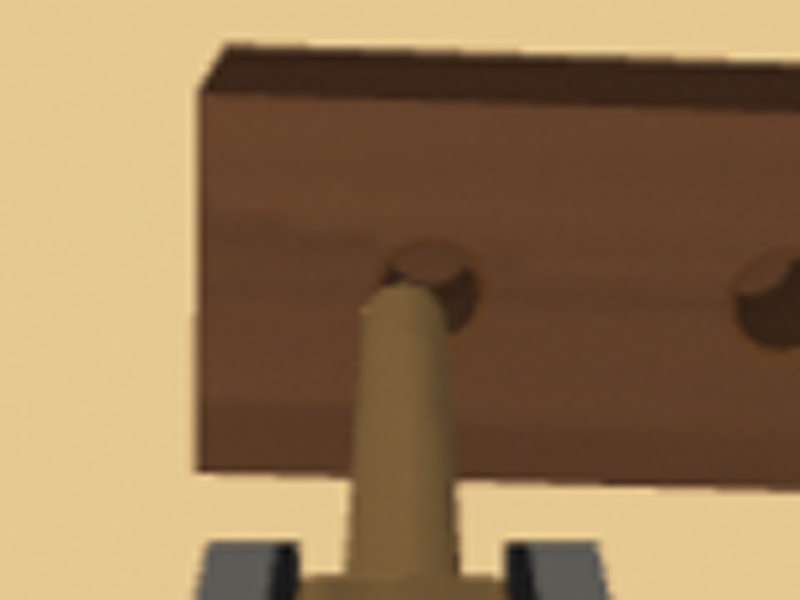

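The empty end hole is at (432,288) in the crop and the rod end at (404,322). The middle hole is at right.

```bash
python3 - <<'E'
from h import *
c=cam("wrist"); f=lambda u,v:(222+u/6.6667,162+v/6.6667); s=sense()
zt=s["position"][2]-.1016; print(zt,s["position"])
T=at_z(c,f(404.5,322),zt); H=at_z(c,f(432.5,288),.04); R=Ro.from_quat(s["tool_rot"]).as_matrix()
print(T.round(4),H.round(4),"need tool",(R.T@(H-T)*1e3).round(1))
E
```

```text
0.05597432755439247 [ 0.52602741 -0.12810534  0.15757433]
[ 0.5244 -0.1287  0.056 ] [ 0.526  -0.1319  0.04  ] need tool [-0.2  3.6 16. ]
```

Emit:
{"api": "play_rows", "payload": {
  "deltas": [
    [[-0.0003, 0.003, 0.004], [0, 0, 0], 0.01],
    [[-0.0003, 0.0034, 0.008], [0, 0, 0], 0.01],
    [[-0.0003, 0.0034, 0.011], [0, 0, 0], 0.01],
    [[-0.0003, 0.0034, 0.011], [0, 0, 0], 0.01],
    [[-0.0003, 0.0034, 0.011], [0, 0, 0], 0.01]
  ]
}}

```text
t: 15.7
position: [0.5273, -0.1328, 0.1465]
tool_rot: [0.967, 0.253, 0.0, -0.0]
force: [0.2, 0.1, -0.4]
gripper_width: 0.0153
grasp_force: 59.3
```

```bash
python3 - <<'E'
from h import *
im=read_camera("wrist"); s=sense()
print(s["force"],s["position"]); go([.5253,-.1299,.1536],-60.8)
cv2.imwrite("pics/w7.png",im)
cv2.imwrite("pics/w7c.png",cv2.resize(im[177:237,242:322],(800,600),interpolation=cv2.INTER_CUBIC))
E
```

```text
[ 0.14651168 -0.145912   -1.09956983] [ 0.52731399 -0.13280597  0.14656687]
t 15.75 d(mm) [-0.3 -3.5 -7. ] rz 0.1 tilt [ 0.   -0.01 -0.  ] q7 -0.96
```

View pics/w7c.png

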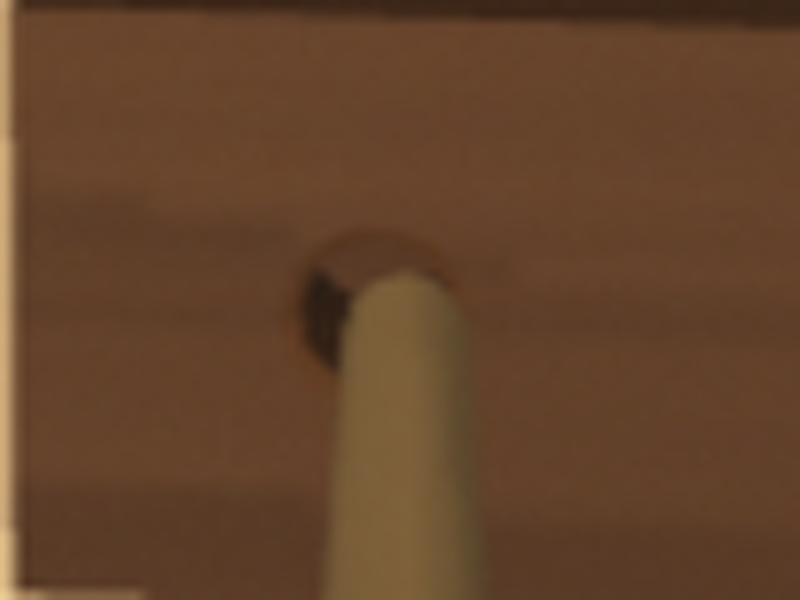

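```bash
python3 - <<'E'
from h import *
c=cam("wrist"); f=lambda u,v:(242+u/10,177+v/10); s=sense()
zt=s["position"][2]-.1016; print(zt,s["position"])
px=proj(c,[[.526,-.130,.04],[.526+.0125,-.130,.04]]); print("hole dia px",10*np.linalg.norm(px[1]-px[0]))
T=at_z(c,f(405,330),zt); H=at_z(c,f(377,301),.04); R=Ro.from_quat(s["tool_rot"]).as_matrix()
print(T.round(4),H.round(4),"need tool",(R.T@(H-T)*1e3).round(1))
E
```

```text
0.044966866897696106 [ 0.52731399 -0.13280597  0.14656687]
hole dia px 150.31477569012665
[ 0.5259 -0.1332  0.045 ] [ 0.5257 -0.1307  0.04  ] need tool [ 1.  -2.3  5. ]
```

Emit:
{"api": "play_rows", "payload": {
  "deltas": [
    [[0.0006, -0.0025, 0], [0, 0, 0], 0.01],
    [[0.0006, -0.0025, 0.002], [0, 0, 0], 0.01],
    [[0.0006, -0.0025, 0.004], [0, 0, 0], 0.01],
    [[0.0006, -0.0025, 0.0055], [0, 0, 0], 0.01],
    [[0.0006, -0.0025, 0.006], [0, 0, 0], 0.01]
  ]
}}

```text
t: 16.38
position: [0.5265, -0.1303, 0.1402]
tool_rot: [0.967, 0.253, -0.0, -0.0]
force: [-0.2, 0.0, 0.3]
gripper_width: 0.0153
grasp_force: 59.3
```

Emit:
{"api": "play_rows", "payload": {
  "deltas": [
    [[0, 0, 0.001], [0, 0, 0], 0.01],
    [[0, 0, 0.002], [0, 0, 0], 0.01],
    [[0, 0, 0.002], [0, 0, 0], 0.01]
  ]
}}

```text
t: 16.75
position: [0.5265, -0.1303, 0.1383]
tool_rot: [0.967, 0.253, -0.0, -0.0]
force: [0.1, -0.3, -0.5]
gripper_width: 0.0148
grasp_force: 59.3
```

Emit:
{"api": "play_rows", "payload": {
  "deltas": [
    [[0, 0, 0.002], [0, 0, 0], 0.01],
    [[0, 0, 0.004], [0, 0, 0], 0.01],
    [[0, 0, 0.006], [0, 0, 0], 0.01],
    [[0, 0, 0.008], [0, 0, 0], 0.01],
    [[0, 0, 0.008], [0, 0, 0], 0.01]
  ]
}}

```text
t: 17.38
position: [0.5264, -0.1303, 0.1302]
tool_rot: [0.967, 0.253, -0.0, -0.0]
force: [-0.3, 0.1, 0.1]
gripper_width: 0.0155
grasp_force: 59.3
```

Emit:
{"api": "play_rows", "payload": {
  "deltas": [
    [[0, 0, 0.003], [0, 0, 0], 0.01],
    [[0, 0, 0.006], [0, 0, 0], 0.01],
    [[0, 0, 0.01], [0, 0, 0], 0.01],
    [[0, 0, 0.012], [0, 0, 0], 0.01],
    [[0, 0, 0.012], [0, 0, 0], 0.01]
  ]
}}

```text
t: 18.0
position: [0.5265, -0.1303, 0.1182]
tool_rot: [0.967, 0.253, -0.0, -0.0]
force: [0.3, 0.0, 0.2]
gripper_width: 0.0152
grasp_force: 59.3
```

Emit:
{"api": "play_rows", "payload": {
  "deltas": [
    [[0, 0, 0.001], [0, 0, 0], 0.01],
    [[0, 0, 0.002], [0, 0, 0], 0.01],
    [[0, 0, 0.003], [0, 0, 0], 0.01],
    [[0, 0, 0.0038], [0, 0, 0], 0.01],
    [[0, 0, 0.0038], [0, 0, 0], 0.01]
  ]
}}

```text
t: 18.62
position: [0.5265, -0.1303, 0.1146]
tool_rot: [0.967, 0.253, -0.0, -0.0]
force: [0.5, 0.2, -0.3]
gripper_width: 0.0153
grasp_force: 59.3
```

Emit:
{"api": "play_rows", "payload": {
  "deltas": [
    [[0, 0, 0], [0, 0, 0], 0.03],
    [[0, 0, 0], [0, 0, 0], 0.05],
    [[0, 0, 0], [0, 0, 0], 0.05]
  ]
}}

```text
t: 19.0
position: [0.5266, -0.1303, 0.1147]
tool_rot: [0.967, 0.253, 0.0, -0.0]
force: [-0.5, 1.0, -0.4]
gripper_width: 0.05
grasp_force: 0.0
```

Emit:
{"api": "play_rows", "payload": {
  "deltas": [
    [[0, 0, -0.03], [0, 0, 0], 0.05],
    [[0, 0, -0.07], [0, 0, 0], 0.05],
    [[0, 0, -0.12], [0, 0, 0], 0.05],
    [[0, 0, -0.16], [0, 0, 0], 0.05],
    [[0, 0, -0.16], [0, 0, 0], 0.05]
  ]
}}

```text
t: 19.62
position: [0.5282, -0.1305, 0.2785]
tool_rot: [0.967, 0.253, 0.003, 0.002]
force: [0.2, -0.3, -0.6]
gripper_width: 0.0501
grasp_force: 0.0
```

```bash
python3 - <<'E'
from h import *
s=sense(); print(s["t"],s["position"],s["force"])
for n in("wrist","side","scene"):
    im=read_camera(n); c=cam(n); cv2.imwrite(f"pics/{n}_end.png",im)
    for r in recognise("dowel_mid",n)+recognise("vial_mid",n)[:1]: print(n,round(r["score"],2),np.round(r["xyz"],3))
    X=proj(c,[[.5245,-.131,.138]])[0].round().astype(int); print(n,X,im[X[1],X[0]])
d=cv2.absdiff(cv2.imread("pics/side0.png"),cv2.imread("pics/side_end.png")).max(2)
print("side change bystanders mortar,big,tin,blue,teal:",[(d[a:b,e:f]>40).sum() for a,b,e,f in((150,215,220,255),(170,232,334,352),(228,266,342,378),(208,245,305,318),(196,230,254,264))])
d=np.mean(cv2.absdiff(cv2.imread("pics/side1.png"),cv2.imread("pics/side_end.png"))[250:,60:200]); print("door",d)
E
```

```text
19.625 [ 0.5282445  -0.13045842  0.27851662] [ 0.21903593 -0.3179616  -0.64241254]
wrist 0.78 [ 0.502 -0.042  0.13 ]
wrist 0.74 [ 0.53  -0.128  0.144]
wrist 0.63 [ 0.448 -0.143  0.159]
wrist 0.56 [ 0.734 -0.168  0.043]
wrist [282 200] [103 155 188]
side 0.63 [ 0.633 -0.042  0.104]
side 0.61 [ 0.526 -0.124  0.12 ]
side 0.46 [ 0.499 -0.032  0.103]
side 0.51 [ 0.568 -0.208  0.057]
side [309 183] [ 89 129 151]
scene 0.82 [ 0.447 -0.137  0.124]
scene 0.72 [ 0.635 -0.046  0.1  ]
scene 0.49 [ 0.5   -0.041  0.1  ]
scene 0.47 [ 0.527 -0.127  0.116]
scene [230 178] [ 81 142 176]
side change bystanders mortar,big,tin,blue,teal: [np.int64(0), np.int64(0), np.int64(0), np.int64(0), np.int64(0)]
door 11.660112044817927
```

```bash
python3 - <<'E'
from h import *
b=cv2.imread("pics/side_end.png"); e=cv2.resize(b[180:420,60:380],(800,600)); f=cv2.imread("pics/side2c.png")
print("vs ajar view",cv2.absdiff(e,f)[150:,:440].mean()); a=cv2.resize(cv2.imread("pics/side0.png")[180:420,60:380],(800,600)); print("vs shut",cv2.absdiff(e,a)[150:,:440].mean())
for uv in((218,405),(265,560)): print(e[uv[1]-20,uv[0]+15],f[uv[1]-20,uv[0]+15])
d=cv2.absdiff(e,f).max(2); ys,xs=np.where(d[150:,:440]>40); print(len(xs), (xs.min(),xs.max(),ys.min()+150,ys.max()+150) if len(xs) else "")
E
```

```text
vs ajar view 11.181075757575758
vs shut 16.645281144781144
[ 52  82 113] [ 58  90 123]
[35 51 67] [40 56 73]
108 (np.int64(426), np.int64(439), np.int64(150), np.int64(162))
```

```bash
python3 -c "
from workcell import *
print(job_done())"
```

```text
the job is handed in; nothing more can be done
None
```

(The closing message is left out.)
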